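Set up a steel ball for inspection

TASK

Set up the big steel ball for inspection on the round stage, from the bottom up and in this order: stand the aluminium riser upright in the middle of the stage with its recess upwards, set the black holder down in the riser's recess with its dimple upwards, seat the big ball in the holder's dimple, and last lower the grey guard ring round holder and ball so that it rests flat on the riser's rim. At any point in the work, also seat the small reference ball in the dimple of the square rest. Do not shift or knock over the amber jar and the clear vial that stand among the things.

Things in the scene. Friction and masses are not known exactly. Their poses are not given: they have to be found in the camera images.
- stage: Fixed target: round black disc 110 mm across and 10 mm high with a flat white centre 88 mm across. Origin at the centre of its underside (on the bench), z up; its top is 10 mm above that. Its place varies.
- rest: Fixed target: square aluminium block 50 x 50 mm, 18 mm high, sides along its x and y axes, with a round dimple in the middle of its top (a sharp-edged hole 16 mm across, 10 mm deep). Origin at the centre of its underside, z up. The small ball, seated, has its centre 27 mm above the origin. Its place and yaw vary.
- riser: Loose, about 190 g: aluminium round block 62 mm across, 26 mm high, standing upright, with a round recess 50 mm across and 5 mm deep in its top (a flat rim 6 mm wide remains). Origin at the centre of its underside, z up. Goes on the stage.
- holder: Loose, about 40 g: black plastic round puck 42 mm across, 20 mm high, standing upright, with a round dimple (a sharp-edged hole 22 mm across, 10 mm deep) in the middle of its top. Origin at the centre of its underside, z up. Goes in the riser's recess with 4 mm play all round; its underside is then 21 mm above the riser's origin and its top 15 mm above the riser's rim.
- guard: Loose, about 60 g: grey plastic ring (short tube open at both ends), outside 62 mm, bore 51 mm, 24 mm high, standing upright on one end. Origin at the centre of its lower end, z up. Goes round the holder (4.5 mm play all round) and rests on the riser's rim, its lower end 26 mm above the riser's origin; the seated ball then sticks out 21 mm above it.
- big_ball_center (a point): Loose, about 160 g: centre of the big polished steel ball, 34 mm in diameter, lying free on the bench; it rolls when pushed. Seated in the holder's dimple its centre is 33 mm above the holder's origin.
- small_ball_center (a point): Loose, about 56 g: centre of the small polished steel reference ball, 24 mm in diameter, lying free on the bench; it rolls when pushed.
- jar: Bystander, to be left alone: loose amber glass jar 52 mm across, 65 mm high, with a white lid, upright. Origin at the centre of its underside.
- vial: Bystander, to be left alone: loose clear glass vial 32 mm across, 55 mm high, with a white cap, upright. Origin at the centre of its underside.
Not all that is in view belongs to the job. Leave any purple look-alike of the rest alone.

How it is judged:
On the way, in this order (a step that is already met when the one before it is completed fails the run):
1. the riser stands released on the stage, centred within 12 mm (horizontal distance between riser and stage below 0.012 m and z of riser in the frame of stage between 0.008 and 0.012 m and angle between riser's own z axis and vertical below 0.08 rad and contact force between riser and the fingers below 0.1 N), for 0.2 s.
2. the holder sits released in the riser's recess (horizontal distance between riser and stage below 0.012 m and z of riser in the frame of stage between 0.008 and 0.012 m and angle between each of riser, holder's own z axis and vertical below 0.08 rad and horizontal distance between holder and riser below 0.007 m and z of holder in the frame of riser between 0.019 and 0.023 m and contact force between holder and the fingers below 0.1 N), for 0.2 s.
3. the big ball sits released in the holder's dimple (horizontal distance between riser and stage below 0.012 m and z of riser in the frame of stage between 0.008 and 0.012 m and angle between each of riser, holder's own z axis and vertical below 0.08 rad and horizontal distance between holder and riser below 0.007 m and z of holder in the frame of riser between 0.019 and 0.023 m and horizontal distance between big_ball_center and holder below 0.004 m and z of big_ball_center in the frame of holder between 0.03 and 0.036 m and contact force between big_ball and the fingers below 0.1 N), for 0.2 s.
4. the guard ring rests released on the riser's rim, round holder and ball (horizontal distance between riser and stage below 0.012 m and z of riser in the frame of stage between 0.008 and 0.012 m and angle between each of riser, holder, guard's own z axis and vertical below 0.08 rad and horizontal distance between holder and riser below 0.007 m and z of holder in the frame of riser between 0.019 and 0.023 m and horizontal distance between big_ball_center and holder below 0.004 m and z of big_ball_center in the frame of holder between 0.03 and 0.036 m and horizontal distance between guard and riser below 0.008 m and z of guard in the frame of riser between 0.024 and 0.028 m and contact force between guard and the fingers below 0.1 N), for 0.2 s.
At the end, for the whole second after the job is handed in: Upright within 0.08 rad and at rest: riser on the stage (centred within 12 mm), holder on the recess floor (7 mm), big ball in its dimple (4 mm), guard on the riser's rim (8 mm), small ball in the rest's dimple (4 mm); heights within 2 mm, balls 3 mm (horizontal distance between riser and stage below 0.012 m and z of riser in the frame of stage between 0.008 and 0.012 m and angle between each of riser, holder, guard's own z axis and vertical below 0.08 rad and horizontal distance between holder and riser below 0.007 m and z of holder in the frame of riser between 0.019 and 0.023 m and horizontal distance between big_ball_center and holder below 0.004 m and z of big_ball_center in the frame of holder between 0.03 and 0.036 m and horizontal distance between guard and riser below 0.008 m and z of guard in the frame of riser between 0.024 and 0.028 m and horizontal distance between small_ball_center and rest below 0.004 m and z of small_ball_center in the frame of rest between 0.024 and 0.03 m and linear speed of each of riser, holder, guard, big_ball, small_ball below 0.02 m/s and angular speed of each of big_ball, small_ball below 0.3 rad/s); the robot touches nothing.
It fails at once if the jar is shifted by more than 20 mm or tipped over (distance of jar from where it was at the start of the episode above 0.02 m or angle between jar's own z axis and vertical above 0.5 rad).
It fails at once if the vial is shifted by more than 20 mm or tipped over (distance of vial from where it was at the start of the episode above 0.02 m or angle between vial's own z axis and vertical above 0.5 rad).
It also fails if it takes over 134 s, if anything falls off the work surface, if the arm or the gripper's body presses on something with over 40 N, if the wrist force passes 120 N, or if a joint passes its speed limit or range.

ROBOT

A 6-joint arm with a two-finger parallel gripper is mounted at the origin on the work surface. World frame = base frame: x ahead of the robot, y to its left, z up, the work surface at z = 0. Lengths are in m, angles in rad, forces in N, time in s.
With the tool pointing down it reaches from about 0.25 to 0.725 m from the base axis. Payload 4 kg.
Tool frame: the origin (TCP) lies midway between the tips of the shut fingers; the grasp point (between the pads) lies 19 mm behind it; z points along the fingers, y is the line along which they close (so a half turn about z gives the same grasp; the last joint's range is limited). The gripper opens to 85 mm and grips with 20 to 120 N. Pads are 22 mm wide; open, the fingers measure 114 mm over their backs; the gripper's body (76 mm by 85 mm) begins 54 mm behind the grasp point. The pads swing forward as they close: fully open they stand 13 mm farther back than shut.
Start: joints at [1.197, 0.241, 0.005, 1.335, 0, 1.571], TCP at [0.183, 0.465, 0.231] pointing down, gripper open.
Joint ranges: [-2.72, 2.72], [-1.05, 1.87], [-1.09, 1.28], [-1.99, 2.15], [-1.42, 1.44], [-3.14, 3.14]. Speed limits (rad/s): [2.79, 2.79, 3.14, 3.14, 3.14, 3.14].

INTERFACE

Orientations are given as a unit quaternion [x, y, z, w].
In Python, from rig import observe, snapshot, hand_in gives the robot as it stands.
- The arm moves only by the tool apply_moves, never from a script. Its argument "motion" is a list of rows, each an object of numbers: "dx", "dy", "dz": the shift along the tool's x, y, z in units of 30 mm (1.0 is 30 mm); "spin": the turn about the tool's z in units of 5 degrees (1.0 is 5 degrees). In form: [{"dx": .., "dy": .., "dz": .., "spin": ..}, ...]. A call has 1 to 10 rows; each row shifts and turns the commanded pose from where the row before left it, along the tool's axes as they then stand; what a row does not reach is not made up. A row lasts 1/12 s, in which the tool goes at most 41.7 mm and 7.16 degrees, less where a joint would pass 70% of its speed; a pose out of reach is approached as far as the arm can. A call is refused whole if a number of a shift passes 1 or a number of a turn 1, either way. A call with a gripper value outside its range is refused whole. "grip" is the opening, from -1 (shut) to 1 (fully open), set as the call begins (left out, the last holds). The fingers move at their own pace and stop on an object; "newtons" is the grip in N (left out, the last holds). Time passes only in rows, so rows that do not move let the fingers close. It gives the time, the measured TCP pose, the force, the opening and the grip force at its end, in the units of the state.
- observe(): the state, without advancing time (a new reading comes with each control period).
- snapshot(name): name is "scene" or "top"; returns a dict with "color" (384x512x3 uint8, red, green, blue), "fov_y" (degrees; the focal length in pixels is half the picture's height over the tangent of half this angle, whatever the lens; pixels are square), "cx", "cy" (the principal point, pixels), "camera_from_world" (4x4, takes a point from world to camera coordinates). Camera axes: x right, y down, z forward; pixel columns grow to the right and rows downward; lengths in m; the calibration is good to about 2 mm. A picture is of the moment at which its call begins. There is no depth.
- hand_in(): hands the job in; it is judged then, once.
The state is a dict: "time_s": time; "joint_positions": joint angles; "qvel": joint speeds; "joint_efforts": joint torques, N m; "tcp_pos": TCP position; "ee_rot": TCP orientation; "ft_force": force on the tool from outside, world axes, zero at the start; "torque": the same for the moment, N m; "opening": finger opening in m; "gripper_force": force on a finger pad.
Only numpy, scipy, OpenCV 4.12 (cv2) and the standard library are available. Lean on these libraries where they do the work, as an engineer would, in place of code of your own. Each camera call takes 0.05 s, during which the arm holds its last target. There are 200 camera calls.

## Working session

There is one attempt and no reset: what is moved stays moved. The work goes in short steps, Python scripts to look and compute and a tool call to move; the robot and the scene stay as the last step left them, time stands still between calls to the robot, and variables do not carry over. Pictures are saved under pics/ and viewed, at most 14 in all, crops included, and the job is handed in when it is done.

Besides the shell and the picture viewer there is one more tool, called after ">>>" as a command line: name --argument value ..., lists and objects as JSON in quotes. apply_moves: Moves the arm, as the interface text tells. Its arguments: {"type":"object","properties":{"motion":{"type":"array","items":{"type":"object","properties":{"dx":{"type":"number"},"dy":{"type":"number"},"dz":{"type":"number"},"spin":{"type":"number"}}}},"grip":{"type":"number"},"newtons":{"type":"number"}},"required":["motion"]}

```bash
mkdir -p pics; ls; python3 - <<'E'
from rig import *
import cv2
for n in("scene","top"):
    s=snapshot(n);cv2.imwrite(f"pics/{n}0.png",s["color"][:,:,::-1]);print(n,s["fov_y"],s["cx"],s["cy"],s["camera_from_world"])
print(observe())
E
```

```text
pics
scene 48.678007472422586 257.00392079071895 196.24735378391185 [[ 0.6262797   0.77959535  0.00219627 -0.27182674]
 [ 0.6106205  -0.48878018 -0.6230863  -0.3286231 ]
 [-0.48468169  0.39156739 -0.78215001  1.41375472]
 [ 0.          0.          0.          1.        ]]
top 45.72054706787911 249.27042644687364 183.5597450897323 [[-2.32599484e-02 -9.99718202e-01 -4.74240600e-03 -2.79845187e-02]
 [-9.76950157e-01  2.37365709e-02 -2.12143738e-01  5.48410839e-01]
 [ 2.12196525e-01 -3.01358126e-04 -9.77226966e-01  1.08397527e+00]
 [ 0.00000000e+00  0.00000000e+00  0.00000000e+00  1.00000000e+00]]
{'time_s': 0.1, 'joint_positions': array([1.19702417e+00, 2.41345390e-01, 3.86086863e-03, 1.33519040e+00,
       9.15552733e-06, 1.57078012e+00]), 'qvel': array([-5.43990101e-04, -2.81553192e-03,  3.20744855e-03, -3.43272224e-04,
       -5.53092388e-06, -1.40188490e-03]), 'joint_efforts': array([ 3.32743957e-04, -3.73137903e+01,  2.53009969e+01,  1.08572285e-02,
        4.02799628e-06,  1.56131881e-07]), 'tcp_pos': array([0.18235745, 0.46495708, 0.23049883]), 'ee_rot': array([ 1.85792060e-01,  9.82588636e-01, -9.22088880e-04, -1.79026873e-04]), 'ft_force': array([-1.24824857,  0.8594514 , -0.06412954]), 'torque': array([-0.00368485, -0.0450948 ,  0.00034495]), 'gripper_force': 0.0, 'opening': 0.08560773930452845}
```

View pics/scene0.png

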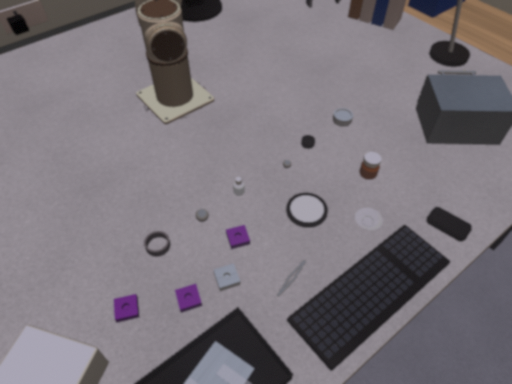

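View pics/top0.png

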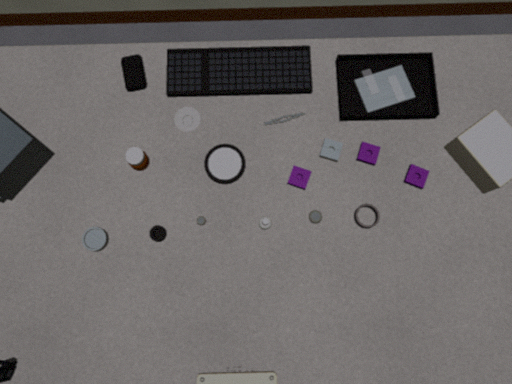

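The top view shows, by pixel: stage (225,163), jar (137,157), riser (95,239), holder (158,233), small ball (201,220), vial (265,223), big ball (315,216), guard (366,216). The candidates for the rest are (331,150), which is grey, and (300,177), (369,153) and (417,176), which are purple. The grey one fits "aluminium". I'll confirm it in an enlarged crop.

```bash
python3 - <<'E'
import cv2
a=cv2.imread("pics/top0.png")
l=cv2.resize(a[140:262,70:232],None,fx=4.8,fy=4.8,interpolation=cv2.INTER_CUBIC)[:290]
r=cv2.resize(a[130:240,250:400],None,fx=4,fy=4,interpolation=cv2.INTER_CUBIC)
b=cv2.resize(a[200:262,70:232],None,fx=4.8,fy=4.8,interpolation=cv2.INTER_CUBIC)
import numpy as np
cv2.imwrite("pics/c1.png",cv2.convertScaleAbs(b,alpha=1.6)); cv2.imwrite("pics/c2.png",cv2.convertScaleAbs(r,alpha=1.6))
E
```

```text
(no output)
```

View pics/c1.png

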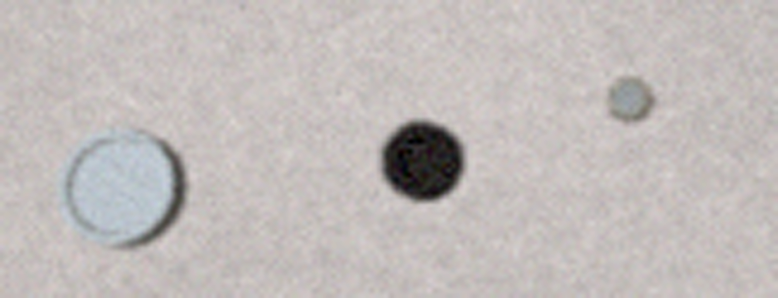

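View pics/c2.png

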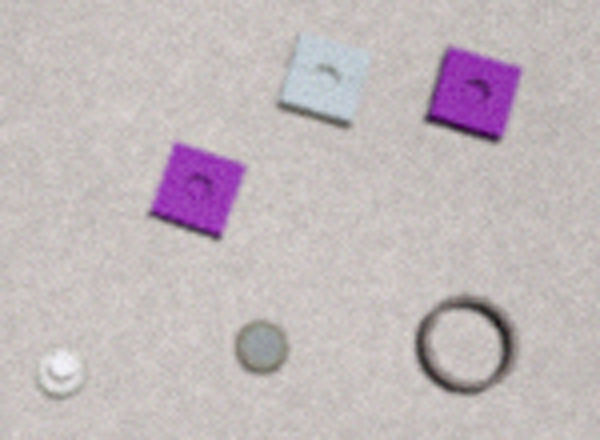

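The crops confirm it: the grey block at crop 2 (323,80) is the rest and the others are purple. The riser is at crop 1 (121,186) with its recess up, the holder at (423,160), and the small ball at (630,99). The big ball (262,346) and the guard (466,344) are in crop 2.

```bash
cat > h.py <<'E'
from rig import *
import cv2, numpy as np
def avg(n,k=4):
    ss=[snapshot(n) for _ in range(k)]
    s=dict(ss[0]); s["color"]=np.mean([q["color"].astype(float) for q in ss],0); return s
def ray(s,uv):
    f=s["color"].shape[0]/2/np.tan(np.radians(s["fov_y"]/2)); M=s["camera_from_world"]; R=M[:3,:3]
    return -R.T@M[:3,3], R.T@np.array([(uv[0]-s["cx"])/f,(uv[1]-s["cy"])/f,1])
def plane(s,uv,z):
    o,d=ray(s,uv); return o+d*(z-o[2])/d[2]
def proj(s,p):
    f=s["color"].shape[0]/2/np.tan(np.radians(s["fov_y"]/2)); c=s["camera_from_world"]@np.r_[p,1]
    return np.array([f*c[0]/c[2]+s["cx"],f*c[1]/c[2]+s["cy"]])
def blob(s,uv,h=22,thr=22):
    """subpixel silhouette centre near uv: distance from patch-median colour, upsampled 4x, filled outer contour"""
    u0,v0=np.round(uv).astype(int)-h; u0=max(u0,0);v0=max(v0,0)
    p=s["color"][v0:v0+2*h+1,u0:u0+2*h+1]
    d=np.linalg.norm(p-np.median(p.reshape(-1,3),0),axis=2).astype(np.float32)
    k=4; D=cv2.resize(d,None,fx=k,fy=k,interpolation=cv2.INTER_CUBIC)
    cs,_=cv2.findContours((D>thr).astype(np.uint8),cv2.RETR_EXTERNAL,cv2.CHAIN_APPROX_NONE)
    cs=[c for c in cs if cv2.contourArea(c)>150]
    ctr=(np.array(uv)-[u0,v0]+.5)*k-.5
    c=min(cs,key=lambda c:np.linalg.norm(c.reshape(-1,2).mean(0)-ctr))
    m=cv2.moments(cv2.convexHull(c)); q=np.array([m["m10"],m["m01"]])/m["m00"]
    _,wh,_=cv2.minAreaRect(c)
    return (q+.5)/k-.5+[u0,v0], np.array(wh)/k, c
E
python3 - <<'E'
from h import *
t=avg("top");s=avg("scene")
o,_=ray(t,(0,0));print("topcam",o)
for n,uv,z in [("stage",(225,163),.006),("riser",(95,239),.013),("holder",(158,233),.010),("big",(315,216),.017),("small",(201,220),.012),("guard",(366,216),.012),("rest",(331,150),.009),("vial",(265,223),.027),("jar",(137,157),.032)]:
    h=30 if n=="stage" else 20
    if n=="rest":h=18
    q,wh,_=blob(t,uv,h); P=plane(t,q,z); g=proj(s,P)
    try:
        q2,wh2,_=blob(s,g,h); P2=plane(s,q2,z)
    except Exception as e: P2=np.zeros(3);wh2=e
    print(n,q.round(1),wh.round(1),P.round(4),"| scene",P2.round(4),np.round(wh2,1), "r",np.hypot(*P[:2]).round(3))
E
```

```text
topcam [ 0.30510335 -0.04066736  1.17549908]
stage [224.4 163.6] [41.7 42.4] [0.6149 0.0236 0.006 ] | scene [0.6177 0.0198 0.006 ] [36.8 44. ] r 0.615
riser [101.6 240.7] [12.  25.2] [0.4178 0.3384 0.013 ] | scene [0.4346 0.3369 0.013 ] [21.2 11.1] r 0.538
holder [157.6 233.1] [18.4 17.4] [0.4341 0.1968 0.01  ] | scene [0.4346 0.194  0.01  ] [15.8 16. ] r 0.477
big [314.9 216.5] [14.2 13.8] [ 0.4662 -0.2072  0.017 ] | scene [ 0.4676 -0.2097  0.017 ] [14.1 14.1] r 0.51
small [201.  220.5] [9.9 9.9] [0.4637 0.0853 0.012 ] | scene [0.4658 0.0818 0.012 ] [9.  9.2] r 0.471
guard [366.2 215.8] [25.8 26. ] [ 0.4656 -0.3397  0.012 ] | scene [ 0.4668 -0.3424  0.012 ] [27.2 27.5] r 0.576
rest [331.8 147.4] [6.2 2.5] [ 0.6516 -0.2633  0.009 ] | scene [ 0.6392 -0.257   0.009 ] [3.1 6.5] r 0.703
vial [264.9 220.6] [6.4 7.8] [ 0.4574 -0.0784  0.027 ] | scene [ 0.4446 -0.0737  0.027 ] [3.9 6.8] r 0.464
jar [137.3 158.7] [26.7 21. ] [0.6266 0.2489 0.032 ] | scene [0.6355 0.2334 0.032 ] [20.8 20.6] r 0.674
```

```bash
cat >> h.py <<'E'
def chroma(s,uv,h=20,thr=None,k=4):
    """centre of the bluish (aluminium) top face near uv"""
    u0,v0=np.round(uv).astype(int)-h; p=s["color"][v0:v0+2*h+1,u0:u0+2*h+1]
    d=cv2.GaussianBlur((p[:,:,2]-p[:,:,0]).astype(np.float32),(3,3),0)
    d=cv2.resize(d,None,fx=k,fy=k,interpolation=cv2.INTER_CUBIC)
    b=np.median(d); t=(b+np.percentile(d,97))/2 if thr is None else thr
    cs,_=cv2.findContours((d>t).astype(np.uint8),cv2.RETR_EXTERNAL,cv2.CHAIN_APPROX_NONE)
    c=max(cs,key=cv2.contourArea); c=cv2.convexHull(c); m=cv2.moments(c)
    q=np.array([m["m10"],m["m01"]])/m["m00"]
    return (q+.5)/k-.5+[u0,v0], cv2.minAreaRect(c), (c.reshape(-1,2)+.5)/k-.5+[u0,v0]
E
python3 - <<'E'
from h import *
t=avg("top");s=avg("scene")
for n,uv,z in [("riser",(95,239),.026),("rest",(331,150),.018)]:
    P=plane(t,uv,z)
    for c,g in((t,uv),(s,proj(s,P))):
        q,r,h=chroma(c,g); P=plane(c,q,z)
        w=np.array([plane(c,x,z)[:2] for x in h]); R=cv2.minAreaRect(w.astype(np.float32)*1000)
        print(n,q.round(1),P.round(4),"mm rect",np.round(R[0],1),np.round(R[1],1),R[2])
E
python3 - <<'E'
import cv2
a=cv2.imread("pics/scene0.png")
b=cv2.resize(a[100:290,195:390],None,fx=3,fy=3,interpolation=cv2.INTER_CUBIC)
cv2.imwrite("pics/c3.png",cv2.convertScaleAbs(b,alpha=1.2))
E
```

```text
riser [ 93.6 238.4] [0.4229 0.3545 0.026 ] mm rect [423.  354.2] [59.6 59.7] 45.903018951416016
riser [343.  114.6] [0.4274 0.3492 0.026 ] mm rect [427.9 349.1] [57.7 50.6] 51.3670539855957
rest [331.  148.9] [ 0.645  -0.2592  0.018 ] mm rect [ 645.  -259.2] [50.3 51.3] 71.07003021240234
rest [226.3 275.1] [ 0.6462 -0.2619  0.018 ] mm rect [ 645.8 -261.7] [50.1 50.3] 71.27657318115234
```

View pics/c3.png

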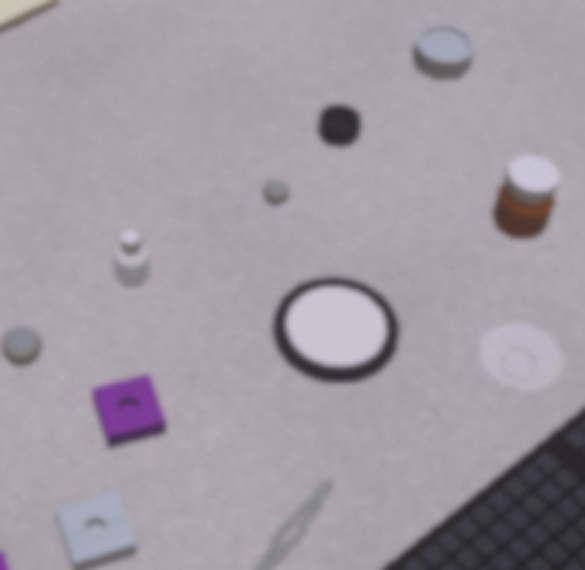

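>>> apply_moves --motion '[{"spin": -0.856, "dz": 0.4}, {"spin": -0.856, "dz": 0.4}, {"spin": -0.856, "dz": 0.4}, {"spin": -0.856, "dz": 0.4}, {"spin": -0.856, "dz": 0.4}, {}]' --grip 1 --newtons 40

```text
$.motion[0]: bad value
```

>>> apply_moves --motion '[{"dx": 0, "dy": 0, "dz": 0.4, "spin": -0.86}, {"dx": 0, "dy": 0, "dz": 0.4, "spin": -0.86}, {"dx": 0, "dy": 0, "dz": 0.4, "spin": -0.86}, {"dx": 0, "dy": 0, "dz": 0.4, "spin": -0.85}, {"dx": 0, "dy": 0, "dz": 0.4, "spin": -0.85}, {"dx": 0, "dy": 0, "dz": 0, "spin": 0}]' --grip 1 --newtons 40

```text
time_s: 1.4
tcp_pos: [0.1819, 0.4639, 0.169]
ee_rot: [-0.0, 1.0, -0.002, -0.001]
ft_force: [-1.0, 0.5, -0.6]
opening: 0.0855
gripper_force: 0.0
```

>>> apply_moves --motion '[{"dx": -0.9, "dy": -0.415, "dz": 0.3, "spin": 0}, {"dx": -0.9, "dy": -0.415, "dz": 0.3, "spin": 0}, {"dx": -0.9, "dy": -0.415, "dz": 0.3, "spin": 0}, {"dx": -0.9, "dy": -0.415, "dz": 0.3, "spin": 0}, {"dx": -0.9, "dy": -0.415, "dz": 0.3, "spin": 0}, {"dx": -0.9, "dy": -0.415, "dz": 0.3, "spin": 0}, {"dx": -0.9, "dy": -0.415, "dz": 0.3, "spin": 0}, {"dx": -0.9, "dy": -0.415, "dz": 0.3, "spin": 0}, {"dx": -0.88, "dy": -0.415, "dz": 0.3, "spin": 0}, {"dx": 0, "dy": 0, "dz": 0, "spin": 0}]'

```text
time_s: 2.23
tcp_pos: [0.429, 0.3509, 0.0893]
ee_rot: [0.004, 1.0, -0.001, 0.001]
ft_force: [0.6, 1.1, -0.2]
opening: 0.0852
gripper_force: 0.0
```

```bash
python3 - <<'E'
from h import *
print(observe()["tcp_pos"])
ims=[]
for n in("scene","top"):
    s=snapshot(n);t=proj(s,observe()["tcp_pos"]);print(n,t)
    u,v=np.round(t).astype(int); u0=max(u-32,0); v0=max(v-32,0)
    ims.append(cv2.resize(s["color"][v0:v0+64,u0:u0+64,::-1],(384,384),interpolation=cv2.INTER_CUBIC)); print(u0,v0)
cv2.imwrite("pics/g1.png",cv2.convertScaleAbs(np.hstack(ims),alpha=1.3))
E
```

```text
[0.42903131 0.35085004 0.08930118]
scene [346.96934867  97.69029293]
315 66
top [ 85.32188442 234.58852695]
53 203
```

View pics/g1.png

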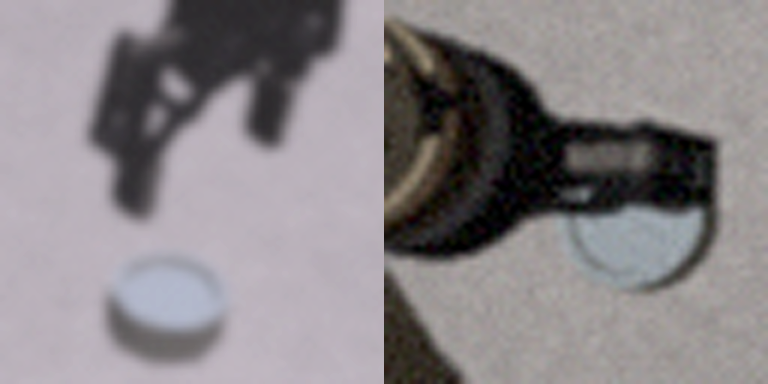

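>>> apply_moves --motion '[{"dx": 0, "dy": 0, "dz": 0.5, "spin": 0}, {"dx": 0, "dy": 0, "dz": 0.5, "spin": 0}, {"dx": 0, "dy": 0, "dz": 0.4, "spin": 0}, {"dx": 0, "dy": 0, "dz": 0.4, "spin": 0}, {"dx": 0, "dy": 0, "dz": 0, "spin": 0}, {"dx": 0, "dy": 0, "dz": 0, "spin": 0}]'

```text
time_s: 2.83
tcp_pos: [0.4238, 0.3539, 0.0366]
ee_rot: [-0.0, 1.0, -0.0, -0.0]
ft_force: [0.2, -0.0, 0.5]
opening: 0.0853
gripper_force: 0.0
```

>>> apply_moves --motion '[{"dx": -0.04, "dy": -0.05, "dz": 0.4, "spin": 0}, {"dx": 0, "dy": 0, "dz": 0.4, "spin": 0}, {"dx": 0, "dy": 0, "dz": 0.4, "spin": 0}, {"dx": 0, "dy": 0, "dz": 0.05, "spin": 0}, {"dx": 0, "dy": 0, "dz": 0, "spin": 0}, {"dx": 0, "dy": 0, "dz": 0, "spin": 0}]'

```text
time_s: 3.33
tcp_pos: [0.4266, 0.3526, 0.0]
ee_rot: [-0.0, 1.0, 0.001, 0.001]
ft_force: [0.5, 0.0, 0.5]
opening: 0.0854
gripper_force: 0.0
```

>>> apply_moves --motion '[{"dx": 0, "dy": 0, "dz": 0, "spin": 0}, {"dx": 0, "dy": 0, "dz": 0, "spin": 0}, {"dx": 0, "dy": 0, "dz": 0, "spin": 0}, {"dx": 0, "dy": 0, "dz": 0, "spin": 0}, {"dx": 0, "dy": 0, "dz": 0, "spin": 0}, {"dx": 0, "dy": 0, "dz": 0, "spin": 0}, {"dx": 0, "dy": 0, "dz": 0, "spin": 0}, {"dx": 0, "dy": 0, "dz": 0, "spin": 0}]' --grip -1 --newtons 40

```text
time_s: 4.0
tcp_pos: [0.4269, 0.3529, 0.0004]
ee_rot: [0.0, 1.0, 0.001, 0.001]
ft_force: [-1.4, 1.0, 5.3]
opening: 0.0608
gripper_force: 42.9
```

>>> apply_moves --motion '[{"dx": 0, "dy": 0, "dz": -0.2, "spin": 0}, {"dx": 0, "dy": 0, "dz": -0.4, "spin": 0}, {"dx": 0, "dy": 0, "dz": -0.5, "spin": 0}, {"dx": 0, "dy": 0, "dz": -0.5, "spin": 0}, {"dx": 0, "dy": 0, "dz": -0.4, "spin": 0}, {"dx": 0, "dy": 0, "dz": 0, "spin": 0}, {"dx": 0, "dy": 0, "dz": 0, "spin": 0}, {"dx": 0, "dy": 0, "dz": 0, "spin": 0}]'

```text
time_s: 4.67
tcp_pos: [0.4256, 0.3513, 0.0581]
ee_rot: [0.0, 1.0, -0.0, -0.0]
ft_force: [0.1, 0.3, -2.9]
opening: 0.061
gripper_force: 44.0
```

>>> apply_moves --motion '[{"dx": 0, "dy": -0.4, "dz": 0, "spin": 0}, {"dx": 0, "dy": -0.7, "dz": 0, "spin": 0}, {"dx": 0, "dy": -0.8, "dz": 0, "spin": 0}, {"dx": 0, "dy": -0.8, "dz": 0, "spin": 0}, {"dx": 0, "dy": -0.8, "dz": 0, "spin": 0}, {"dx": -0.3, "dy": -0.8, "dz": 0, "spin": 0}, {"dx": -0.5, "dy": -0.8, "dz": 0, "spin": 0}, {"dx": -0.6, "dy": -0.8, "dz": 0, "spin": 0}, {"dx": -0.6, "dy": -0.8, "dz": 0, "spin": 0}, {"dx": -0.6, "dy": -0.8, "dz": 0, "spin": 0}]'

```text
time_s: 5.5
tcp_pos: [0.5034, 0.1245, 0.0579]
ee_rot: [0.0, 1.0, -0.0, -0.001]
ft_force: [0.1, 0.1, -2.3]
opening: 0.0607
gripper_force: 44.1
```

>>> apply_moves --motion '[{"dx": -0.6, "dy": -0.8, "dz": 0, "spin": 0}, {"dx": -0.6, "dy": -0.8, "dz": 0, "spin": 0}, {"dx": -0.6, "dy": -0.8, "dz": 0, "spin": 0}, {"dx": -0.6, "dy": -0.6, "dz": 0, "spin": 0}, {"dx": -0.5, "dy": -0.5, "dz": 0, "spin": 0}, {"dx": -0.5, "dy": 0, "dz": 0, "spin": 0}, {"dx": -0.36, "dy": 0, "dz": 0, "spin": 0}, {"dx": 0, "dy": 0, "dz": 0, "spin": 0}, {"dx": 0, "dy": 0, "dz": 0, "spin": 0}, {"dx": 0, "dy": 0, "dz": 0, "spin": 0}]'

```text
time_s: 6.33
tcp_pos: [0.615, 0.0215, 0.0577]
ee_rot: [0.0, 1.0, -0.0, -0.002]
ft_force: [0.3, 0.9, -1.5]
opening: 0.0608
gripper_force: 44.1
```

>>> apply_moves --motion '[{"dx": -0.04, "dy": 0, "dz": 0.4, "spin": 0}, {"dx": 0, "dy": 0, "dz": 0.4, "spin": 0}, {"dx": 0, "dy": 0, "dz": 0.4, "spin": 0}, {"dx": 0, "dy": 0, "dz": 0.2, "spin": 0}, {"dx": 0, "dy": 0, "dz": 0.1, "spin": 0}, {"dx": 0, "dy": 0, "dz": 0.05, "spin": 0}, {"dx": 0, "dy": 0, "dz": 0.03, "spin": 0}, {"dx": 0, "dy": 0, "dz": 0, "spin": 0}, {"dx": 0, "dy": 0, "dz": 0, "spin": 0}]'

```text
time_s: 7.08
tcp_pos: [0.6186, 0.0218, 0.012]
ee_rot: [0.0, 1.0, 0.0, 0.001]
ft_force: [0.1, -0.3, -1.5]
opening: 0.0607
gripper_force: 44.1
```

>>> apply_moves --motion '[{"dx": 0, "dy": 0, "dz": 0.03, "spin": 0}, {"dx": 0, "dy": 0, "dz": 0.03, "spin": 0}, {"dx": 0, "dy": 0, "dz": 0, "spin": 0}, {"dx": 0, "dy": 0, "dz": 0, "spin": 0}]'

```text
time_s: 7.42
tcp_pos: [0.6186, 0.0218, 0.0105]
ee_rot: [0.0, 1.0, 0.0, 0.001]
ft_force: [-1.5, -0.1, 3.2]
opening: 0.061
gripper_force: 44.5
```

>>> apply_moves --motion '[{"dx": 0, "dy": 0, "dz": 0, "spin": 0}, {"dx": 0, "dy": 0, "dz": 0, "spin": 0}, {"dx": 0, "dy": 0, "dz": 0, "spin": 0}, {"dx": 0, "dy": 0, "dz": 0, "spin": 0}, {"dx": 0, "dy": 0, "dz": -0.2, "spin": 0}, {"dx": 0, "dy": 0, "dz": -0.5, "spin": 0}, {"dx": 0, "dy": 0, "dz": -0.6, "spin": 0}, {"dx": 0, "dy": 0, "dz": -0.7, "spin": 0}, {"dx": 0, "dy": 0, "dz": -0.5, "spin": 0}, {"dx": 0.5, "dy": 0.3, "dz": 0, "spin": 0}]' --grip 1

```text
time_s: 8.25
tcp_pos: [0.6082, 0.0298, 0.0894]
ee_rot: [0.001, 1.0, -0.0, 0.005]
ft_force: [1.0, 0.4, 1.0]
opening: 0.0852
gripper_force: 0.0
```

>>> apply_moves --motion '[{"dx": 0.7, "dy": 0.7, "dz": 0, "spin": 0}, {"dx": 0.8, "dy": 0.7, "dz": 0, "spin": 0}, {"dx": 0.8, "dy": 0.7, "dz": 0, "spin": 0}, {"dx": 0.8, "dy": 0.8, "dz": 0, "spin": 0}, {"dx": 0.8, "dy": 0.8, "dz": 0, "spin": 0}, {"dx": 0.8, "dy": 0.8, "dz": 0, "spin": 0}, {"dx": 0.6, "dy": 0.6, "dz": 0, "spin": 0}, {"dx": 0.34, "dy": 0.39, "dz": 0, "spin": 0}, {"dx": 0, "dy": 0, "dz": 0, "spin": 0}, {"dx": 0, "dy": 0, "dz": 0, "spin": 0}]'

```text
time_s: 9.08
tcp_pos: [0.4339, 0.1961, 0.0852]
ee_rot: [-0.001, 1.0, 0.0, 0.001]
ft_force: [-0.6, 0.8, -0.3]
opening: 0.0855
gripper_force: 0.0
```

```bash
python3 - <<'E'
from h import *
t=avg("top");s=avg("scene")
z=.036
for c in(t,s):
    q,r,h=chroma(c,proj(c,[.6175,.022,z]),14); print("riser",q.round(1),plane(c,q,z).round(4))
    g=proj(c,[.6163,.0217,.036]); print(g)
    u0,v0=(g-24).astype(int)
    cv2.imwrite("pics/r_%d.png"%(c is t),cv2.resize(c["color"][v0:v0+48,u0:u0+48,::-1],(384,384),interpolation=cv2.INTER_CUBIC))
cv2.imwrite("pics/r.png",np.hstack([cv2.imread("pics/r_0.png"),cv2.imread("pics/r_1.png")]))
print(observe()["tcp_pos"],observe()["opening"])
E
```

```text
riser [224.3 162. ] [0.6112 0.0222 0.036 ]
[224.49008222 160.08381681]
riser [307.2 203.6] [0.6193 0.0169 0.036 ]
[307.82295169 201.92992362]
[0.43431307 0.19496487 0.08449722] 0.08510353283883747[ WARN:0@4.368] global loadsave.cpp:1063 imwrite_ Unsupported depth image for selected encoder is fallbacked to CV_8U.
```

View pics/r.png

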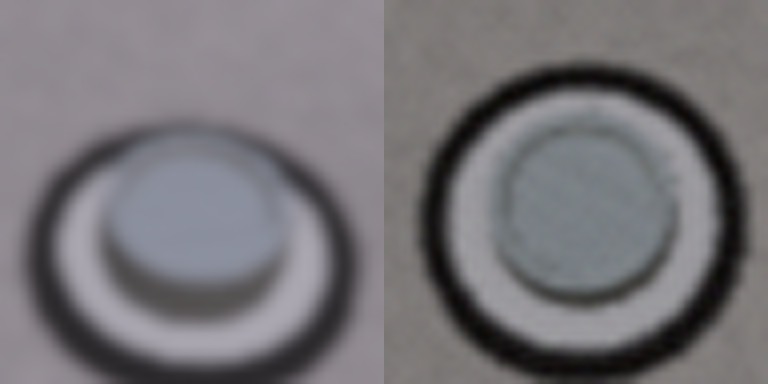

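The riser stands upright and centred on the stage: its top is at about (202,203) in the right half, and the stage ring is around it.

>>> apply_moves --motion '[{"dx": 0, "dy": 0.02, "dz": 0.5, "spin": 0}, {"dx": 0, "dy": 0, "dz": 0.6, "spin": 0}, {"dx": 0, "dy": 0, "dz": 0.6, "spin": 0}, {"dx": 0, "dy": 0, "dz": 0.5, "spin": 0}, {"dx": 0, "dy": 0, "dz": 0.4, "spin": 0}, {"dx": 0, "dy": 0, "dz": 0.2, "spin": 0}, {"dx": 0, "dy": 0, "dz": 0, "spin": 0}, {"dx": 0, "dy": 0, "dz": 0, "spin": 0}]'

```text
time_s: 10.15
tcp_pos: [0.434, 0.196, 0.0006]
ee_rot: [0.0, 1.0, -0.0, -0.0]
ft_force: [0.9, 0.3, 0.3]
opening: 0.0855
gripper_force: 0.0
```

```bash
python3 -c "
from rig import *;o=observe();print(o['tcp_pos'],o['joint_positions'].round(2))"
```

```text
[0.43399566 0.1959967  0.00059558] [ 0.42  0.43 -0.4   0.74 -0.    0.42]
```

>>> apply_moves --motion '[{"dx": 0, "dy": 0, "dz": 0, "spin": 0}, {"dx": 0, "dy": 0, "dz": 0, "spin": 0}, {"dx": 0, "dy": 0, "dz": 0, "spin": 0}, {"dx": 0, "dy": 0, "dz": 0, "spin": 0}, {"dx": 0, "dy": 0, "dz": 0, "spin": 0}, {"dx": 0, "dy": 0, "dz": 0, "spin": 0}, {"dx": 0, "dy": 0, "dz": 0, "spin": 0}, {"dx": 0, "dy": 0, "dz": 0, "spin": 0}, {"dx": 0, "dy": 0, "dz": 0, "spin": 0}]' --grip -1 --newtons 20

```text
time_s: 10.9
tcp_pos: [0.4345, 0.1964, 0.0015]
ee_rot: [0.0, 1.0, 0.0, 0.001]
ft_force: [-0.8, 0.1, 5.3]
opening: 0.0413
gripper_force: 19.9
```

>>> apply_moves --motion '[{"dx": 0, "dy": 0, "dz": 0, "spin": 0}, {"dx": 0, "dy": 0, "dz": 0, "spin": 0}, {"dx": 0, "dy": 0, "dz": 0, "spin": 0}, {"dx": 0, "dy": 0, "dz": 0, "spin": 0}, {"dx": 0, "dy": 0, "dz": 0, "spin": 0}, {"dx": 0, "dy": 0, "dz": 0, "spin": 0}]' --grip 1

```text
time_s: 11.4
tcp_pos: [0.4338, 0.1961, 0.0004]
ee_rot: [0.0, 1.0, -0.0, -0.0]
ft_force: [0.7, -0.2, -0.7]
opening: 0.0854
gripper_force: 0.0
```

>>> apply_moves --motion '[{"dx": 0, "dy": 0, "dz": 0, "spin": 1}, {"dx": 0, "dy": 0, "dz": 0, "spin": 1}, {"dx": 0, "dy": 0, "dz": 0, "spin": 1}, {"dx": 0, "dy": 0, "dz": 0, "spin": 1}, {"dx": 0, "dy": 0, "dz": 0, "spin": 1}, {"dx": 0, "dy": 0, "dz": 0, "spin": 1}, {"dx": 0, "dy": 0, "dz": 0, "spin": 1}, {"dx": 0, "dy": 0, "dz": 0, "spin": 1}, {"dx": 0, "dy": 0, "dz": 0, "spin": 1}]'

```text
time_s: 12.15
tcp_pos: [0.4339, 0.1961, 0.0005]
ee_rot: [0.385, 0.923, -0.0, -0.0]
ft_force: [-0.4, -0.6, -0.3]
opening: 0.0854
gripper_force: 0.0
```

>>> apply_moves --motion '[{"dx": 0, "dy": 0, "dz": 0, "spin": 1}, {"dx": 0, "dy": 0, "dz": 0, "spin": 1}, {"dx": 0, "dy": 0, "dz": 0, "spin": 1}, {"dx": 0, "dy": 0, "dz": 0, "spin": 1}, {"dx": 0, "dy": 0, "dz": 0, "spin": 1}, {"dx": 0, "dy": 0, "dz": 0, "spin": 1}, {"dx": 0, "dy": 0, "dz": 0, "spin": 1}, {"dx": 0, "dy": 0, "dz": 0, "spin": 1}, {"dx": 0, "dy": 0, "dz": 0, "spin": 1}, {"dx": 0, "dy": 0, "dz": 0, "spin": 0}]'

```text
time_s: 12.98
tcp_pos: [0.4339, 0.1961, 0.0005]
ee_rot: [0.708, 0.707, -0.0, -0.0]
ft_force: [-0.8, -0.5, 0.3]
opening: 0.0859
gripper_force: 0.0
```

>>> apply_moves --motion '[{"dx": 0, "dy": 0, "dz": 0, "spin": 0}, {"dx": 0, "dy": 0, "dz": 0, "spin": 0}, {"dx": 0, "dy": 0, "dz": 0, "spin": 0}, {"dx": 0, "dy": 0, "dz": 0, "spin": 0}, {"dx": 0, "dy": 0, "dz": 0, "spin": 0}, {"dx": 0, "dy": 0, "dz": 0, "spin": 0}, {"dx": 0, "dy": 0, "dz": 0, "spin": 0}, {"dx": 0, "dy": 0, "dz": 0, "spin": 0}, {"dx": 0, "dy": 0, "dz": 0, "spin": 0}]' --grip -1 --newtons 25

```text
time_s: 13.73
tcp_pos: [0.434, 0.1962, 0.0008]
ee_rot: [0.707, 0.707, 0.0, 0.0]
ft_force: [-0.0, -1.2, 3.2]
opening: 0.0406
gripper_force: 25.4
```

>>> apply_moves --motion '[{"dx": 0, "dy": 0, "dz": -0.2, "spin": 0}, {"dx": 0, "dy": 0, "dz": -0.5, "spin": 0}, {"dx": 0, "dy": 0, "dz": -0.6, "spin": 0}, {"dx": 0, "dy": 0, "dz": -0.7, "spin": 0}, {"dx": 0, "dy": 0, "dz": -0.5, "spin": 0}, {"dx": 0, "dy": 0, "dz": -0.2, "spin": 0}, {"dx": 0, "dy": 0, "dz": 0, "spin": 0}, {"dx": 0, "dy": 0, "dz": 0, "spin": 0}]'

```text
time_s: 14.4
tcp_pos: [0.4337, 0.1961, 0.0814]
ee_rot: [0.707, 0.707, -0.0, -0.0]
ft_force: [-0.6, 0.5, -1.0]
opening: 0.0405
gripper_force: 25.4
```

>>> apply_moves --motion '[{"dx": -0.4, "dy": 0.4, "dz": 0, "spin": 0}, {"dx": -0.7, "dy": 0.7, "dz": 0, "spin": 0}, {"dx": -0.8, "dy": 0.8, "dz": 0, "spin": 0}, {"dx": -0.8, "dy": 0.8, "dz": 0, "spin": 0}, {"dx": -0.8, "dy": 0.9, "dz": 0, "spin": 0}, {"dx": -0.8, "dy": 0.9, "dz": 0, "spin": 0}, {"dx": -0.7, "dy": 0.8, "dz": 0, "spin": 0}, {"dx": -0.5, "dy": 0.5, "dz": 0, "spin": 0}, {"dx": -0.31, "dy": 0.28, "dz": 0, "spin": 0}]'

```text
time_s: 15.15
tcp_pos: [0.6172, 0.0194, 0.0793]
ee_rot: [0.708, 0.706, -0.001, -0.001]
ft_force: [0.2, 0.1, -0.7]
opening: 0.0404
gripper_force: 25.4
```

>>> apply_moves --motion '[{"dx": 0, "dy": 0, "dz": 0, "spin": 0}, {"dx": 0, "dy": 0, "dz": 0, "spin": 0}, {"dx": 0, "dy": 0, "dz": 0, "spin": 0}, {"dx": 0, "dy": 0, "dz": 0, "spin": 0}, {"dx": 0, "dy": 0, "dz": 0.4, "spin": 0}, {"dx": 0, "dy": 0, "dz": 0.3, "spin": 0}, {"dx": 0, "dy": 0, "dz": 0.2, "spin": 0}, {"dx": 0, "dy": 0, "dz": 0, "spin": 0}, {"dx": 0, "dy": 0, "dz": 0, "spin": 0}, {"dx": 0, "dy": 0, "dz": 0, "spin": 0}]'

```text
time_s: 15.98
tcp_pos: [0.6164, 0.022, 0.0549]
ee_rot: [0.707, 0.707, 0.0, 0.0]
ft_force: [0.6, 0.1, -0.4]
opening: 0.0405
gripper_force: 25.4
```

>>> apply_moves --motion '[{"dx": 0, "dy": 0, "dz": 0.3, "spin": 0}, {"dx": 0, "dy": 0, "dz": 0.2, "spin": 0}, {"dx": 0, "dy": 0, "dz": 0.1, "spin": 0}, {"dx": 0, "dy": 0, "dz": 0.06, "spin": 0}, {"dx": 0, "dy": 0, "dz": 0, "spin": 0}, {"dx": 0, "dy": 0, "dz": 0, "spin": 0}, {"dx": 0, "dy": 0, "dz": 0, "spin": 0}]'

```text
time_s: 16.57
tcp_pos: [0.6163, 0.0218, 0.0347]
ee_rot: [0.707, 0.707, 0.0, 0.0]
ft_force: [0.4, 0.0, -1.3]
opening: 0.0405
gripper_force: 25.4
```

>>> apply_moves --motion '[{"dx": 0, "dy": 0, "dz": 0.04, "spin": 0}, {"dx": 0, "dy": 0, "dz": 0.03, "spin": 0}, {"dx": 0, "dy": 0, "dz": 0, "spin": 0}, {"dx": 0, "dy": 0, "dz": 0, "spin": 0}]'

```text
time_s: 16.9
tcp_pos: [0.6164, 0.0217, 0.0345]
ee_rot: [0.707, 0.707, 0.0, 0.0]
ft_force: [-3.9, 0.5, 9.6]
opening: 0.0407
gripper_force: 30.6
```

>>> apply_moves --motion '[{"dx": 0, "dy": 0, "dz": -0.07, "spin": 0}, {"dx": 0, "dy": 0, "dz": 0, "spin": 0}]'

```text
time_s: 17.07
tcp_pos: [0.6167, 0.0218, 0.0354]
ee_rot: [0.707, 0.707, 0.0, 0.0]
ft_force: [-0.3, -0.4, -1.1]
opening: 0.0408
gripper_force: 25.4
```

>>> apply_moves --motion '[{"dx": 0, "dy": 0, "dz": 0, "spin": 0}, {"dx": 0, "dy": 0, "dz": 0, "spin": 0}, {"dx": 0, "dy": 0, "dz": 0, "spin": 0}, {"dx": 0, "dy": 0, "dz": 0, "spin": 0}, {"dx": 0, "dy": 0, "dz": -0.3, "spin": 0}, {"dx": 0, "dy": 0, "dz": -0.6, "spin": 0}, {"dx": 0, "dy": 0, "dz": -0.7, "spin": 0}, {"dx": 0, "dy": -0.5, "dz": -0.3, "spin": 0}, {"dx": -0.8, "dy": -0.6, "dz": 0, "spin": 0}, {"dx": -0.9, "dy": -0.6, "dz": 0, "spin": 0}]' --grip 1

```text
time_s: 17.9
tcp_pos: [0.5661, -0.0283, 0.0936]
ee_rot: [0.706, 0.708, 0.001, 0.001]
ft_force: [-0.5, -0.9, 0.2]
opening: 0.0852
gripper_force: 0.0
```

>>> apply_moves --motion '[{"dx": -0.9, "dy": -0.5, "dz": 0, "spin": 0}, {"dx": -0.9, "dy": -0.5, "dz": 0, "spin": 0}, {"dx": -0.9, "dy": -0.5, "dz": 0, "spin": 0}, {"dx": -0.9, "dy": -0.5, "dz": 0, "spin": 0}, {"dx": -0.9, "dy": -0.5, "dz": 0, "spin": 0}, {"dx": -0.9, "dy": -0.5, "dz": 0, "spin": 0}, {"dx": -0.57, "dy": -0.29, "dz": 0, "spin": 0}, {"dx": 0, "dy": 0, "dz": 0, "spin": 0}, {"dx": 0, "dy": 0, "dz": 0, "spin": 0}, {"dx": 0, "dy": 0, "dz": 0, "spin": 0}]'

```text
time_s: 18.73
tcp_pos: [0.4669, -0.2081, 0.0923]
ee_rot: [0.707, 0.707, 0.0, 0.0]
ft_force: [0.3, -0.8, -0.5]
opening: 0.0854
gripper_force: 0.0
```

```bash
python3 - <<'E'
from h import *
print(observe()["tcp_pos"])
t=avg("top");s=avg("scene"); im=[]
for c in(t,s):
    # dark holder top at z=.051 within bright riser
    g=proj(c,[.616,.0217,.051]); u0,v0=(g-24).astype(int)
    p=c["color"][v0:v0+48,u0:u0+48].astype(np.float32); im.append(cv2.resize(np.clip(p,0,255).astype(np.uint8)[:,:,::-1],(384,384),interpolation=cv2.INTER_CUBIC))
    for z,b in((.051,1),):
        P=cv2.resize(p.mean(2),None,fx=4,fy=4,interpolation=cv2.INTER_CUBIC)
        cs,_=cv2.findContours((P<60).astype(np.uint8),cv2.RETR_LIST,cv2.CHAIN_APPROX_NONE)
        for k in cs:
            a=cv2.contourArea(k)
            if a<1500: continue
            m=cv2.moments(k); q=np.array([m["m10"],m["m01"]])/a; q=(q+.5)/4-.5+[u0,v0]
            print(q.round(1),a/16,plane(c,q,.046).round(4))
cv2.imwrite("pics/h.png",np.hstack(im))
E
```

```text
[ 0.46694342 -0.2080506   0.09229444]
[223.7 159.9] 198.8125 [0.6142 0.0231 0.046 ]
[224.3 163.1] 918.90625 [0.6056 0.0216 0.046 ]
[224.5 163.2] 1230.90625 [0.6053 0.0213 0.046 ]
[307.7 200.5] 167.875 [0.6177 0.0186 0.046 ]
```

View pics/h.png

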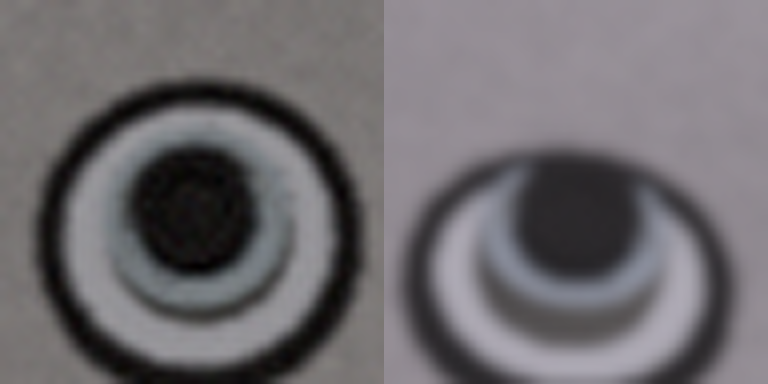

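The holder sits in the recess (dark disc at about (193,208) in the left half, with the riser rim all round it). Next is the big ball.

>>> apply_moves --motion '[{"dx": 0, "dy": 0, "dz": 0.5, "spin": 0}, {"dx": 0, "dy": 0, "dz": 0.6, "spin": 0}, {"dx": 0, "dy": 0, "dz": 0.6, "spin": 0}, {"dx": 0, "dy": 0, "dz": 0.6, "spin": 0}, {"dx": 0, "dy": 0, "dz": 0.4, "spin": 0}, {"dx": 0, "dy": 0, "dz": 0.3, "spin": 0}, {"dx": 0, "dy": 0, "dz": 0, "spin": 0}, {"dx": 0, "dy": 0, "dz": 0, "spin": 0}]'

```text
time_s: 19.8
tcp_pos: [0.4664, -0.2081, 0.0016]
ee_rot: [0.707, 0.707, -0.0, -0.0]
ft_force: [0.3, -0.4, -0.5]
opening: 0.0856
gripper_force: 0.0
```

>>> apply_moves --motion '[{"dx": 0, "dy": 0, "dz": 0, "spin": 0}, {"dx": 0, "dy": 0, "dz": 0, "spin": 0}, {"dx": 0, "dy": 0, "dz": 0, "spin": 0}, {"dx": 0, "dy": 0, "dz": 0, "spin": 0}, {"dx": 0, "dy": 0, "dz": 0, "spin": 0}, {"dx": 0, "dy": 0, "dz": 0, "spin": 0}, {"dx": 0, "dy": 0, "dz": 0, "spin": 0}, {"dx": 0, "dy": 0, "dz": 0, "spin": 0}, {"dx": 0, "dy": 0, "dz": 0, "spin": 0}, {"dx": 0, "dy": 0, "dz": 0, "spin": 0}]' --grip -1 --newtons 40

```text
time_s: 20.63
tcp_pos: [0.4666, -0.2085, 0.0026]
ee_rot: [0.707, 0.707, -0.0, 0.0]
ft_force: [-1.2, -0.5, 6.1]
opening: 0.0318
gripper_force: 39.2
```

>>> apply_moves --motion '[{"dx": 0, "dy": 0, "dz": -0.2, "spin": 0}, {"dx": 0, "dy": 0, "dz": -0.5, "spin": 0}, {"dx": 0, "dy": 0, "dz": -0.6, "spin": 0}, {"dx": 0, "dy": 0, "dz": -0.7, "spin": 0}, {"dx": 0, "dy": 0, "dz": -0.6, "spin": 0}, {"dx": 0, "dy": 0, "dz": -0.6, "spin": 0}, {"dx": 0, "dy": 0, "dz": -0.2, "spin": 0}, {"dx": 0, "dy": 0, "dz": 0, "spin": 0}]'

```text
time_s: 21.3
tcp_pos: [0.4677, -0.2088, 0.1055]
ee_rot: [0.707, 0.707, 0.001, 0.002]
ft_force: [0.6, 0.4, -1.1]
opening: 0.032
gripper_force: 39.9
```

>>> apply_moves --motion '[{"dx": 0.4, "dy": 0.3, "dz": 0, "spin": 0}, {"dx": 0.7, "dy": 0.5, "dz": 0, "spin": 0}, {"dx": 0.9, "dy": 0.6, "dz": 0, "spin": 0}, {"dx": 0.9, "dy": 0.6, "dz": 0, "spin": 0}, {"dx": 0.9, "dy": 0.6, "dz": 0, "spin": 0}, {"dx": 0.9, "dy": 0.6, "dz": 0, "spin": 0}, {"dx": 0.9, "dy": 0.6, "dz": 0, "spin": 0}, {"dx": 0.9, "dy": 0.6, "dz": 0, "spin": 0}, {"dx": 0.7, "dy": 0.4, "dz": 0, "spin": 0}, {"dx": 0.48, "dy": 0.18, "dz": 0, "spin": 0}]'

```text
time_s: 22.13
tcp_pos: [0.6165, 0.0246, 0.1017]
ee_rot: [0.706, 0.708, -0.0, -0.001]
ft_force: [0.6, 0.2, -2.2]
opening: 0.0313
gripper_force: 39.9
```

>>> apply_moves --motion '[{"dx": 0, "dy": 0, "dz": 0, "spin": 0}, {"dx": 0, "dy": 0, "dz": 0, "spin": 0}, {"dx": 0, "dy": 0, "dz": 0, "spin": 0}, {"dx": 0, "dy": 0, "dz": 0, "spin": 0}, {"dx": 0, "dy": 0, "dz": 0.3, "spin": 0}, {"dx": 0, "dy": 0, "dz": 0.4, "spin": 0}, {"dx": 0, "dy": 0, "dz": 0.3, "spin": 0}, {"dx": 0, "dy": 0, "dz": 0, "spin": 0}, {"dx": 0, "dy": 0, "dz": 0, "spin": 0}, {"dx": 0, "dy": 0, "dz": 0, "spin": 0}]'

```text
time_s: 22.97
tcp_pos: [0.616, 0.0218, 0.074]
ee_rot: [0.707, 0.707, 0.0, 0.0]
ft_force: [-0.5, -0.3, -1.3]
opening: 0.032
gripper_force: 39.9
```

>>> apply_moves --motion '[{"dx": 0, "dy": 0.01, "dz": 0.3, "spin": 0}, {"dx": 0, "dy": 0, "dz": 0.25, "spin": 0}, {"dx": 0, "dy": 0, "dz": 0.12, "spin": 0}, {"dx": 0, "dy": 0, "dz": 0.06, "spin": 0}, {"dx": 0, "dy": 0, "dz": 0, "spin": 0}, {"dx": 0, "dy": 0, "dz": 0, "spin": 0}, {"dx": 0, "dy": 0, "dz": 0, "spin": 0}]'

```text
time_s: 23.55
tcp_pos: [0.6164, 0.0221, 0.0521]
ee_rot: [0.707, 0.707, 0.0, 0.0]
ft_force: [-0.1, 0.9, -1.6]
opening: 0.0319
gripper_force: 40.0
```

>>> apply_moves --motion '[{"dx": 0, "dy": 0, "dz": 0.03, "spin": 0}, {"dx": 0, "dy": 0, "dz": 0.02, "spin": 0}, {"dx": 0, "dy": 0, "dz": 0, "spin": 0}, {"dx": 0, "dy": 0, "dz": 0, "spin": 0}]'

```text
time_s: 23.88
tcp_pos: [0.6165, 0.0221, 0.0507]
ee_rot: [0.707, 0.707, 0.0, 0.0]
ft_force: [-0.3, -0.9, -1.5]
opening: 0.0314
gripper_force: 40.4
```

>>> apply_moves --motion '[{"dx": 0, "dy": 0, "dz": 0.02, "spin": 0}, {"dx": 0, "dy": 0, "dz": 0, "spin": 0}]'

```text
time_s: 24.05
tcp_pos: [0.6165, 0.0221, 0.0506]
ee_rot: [0.707, 0.707, 0.0, 0.0]
ft_force: [-1.7, -0.4, 3.5]
opening: 0.0315
gripper_force: 42.8
```

>>> apply_moves --motion '[{"dx": 0, "dy": 0, "dz": 0, "spin": 0}, {"dx": 0, "dy": 0, "dz": 0, "spin": 0}, {"dx": 0, "dy": 0, "dz": 0, "spin": 0}, {"dx": 0, "dy": 0, "dz": 0, "spin": 0}, {"dx": 0, "dy": 0, "dz": -0.3, "spin": 0}, {"dx": 0, "dy": 0, "dz": -0.6, "spin": 0}, {"dx": 0, "dy": 0, "dz": -0.7, "spin": 0}, {"dx": 0, "dy": 0, "dz": -0.3, "spin": 0}, {"dx": -0.3, "dy": 0, "dz": 0, "spin": 0}, {"dx": -0.7, "dy": -0.4, "dz": 0, "spin": 0}]' --grip 1

```text
time_s: 24.88
tcp_pos: [0.6067, -0.0066, 0.1076]
ee_rot: [0.706, 0.708, 0.002, 0.001]
ft_force: [0.3, -0.6, -0.1]
opening: 0.085
gripper_force: 0.0
```

>>> apply_moves --motion '[{"dx": -1, "dy": -0.4, "dz": 0, "spin": 0}, {"dx": -1, "dy": -0.4, "dz": 0, "spin": 0}, {"dx": -1, "dy": -0.4, "dz": 0, "spin": 0}, {"dx": -1, "dy": -0.4, "dz": 0, "spin": 0}, {"dx": -1, "dy": -0.5, "dz": 0, "spin": 0}, {"dx": -1, "dy": -0.5, "dz": 0, "spin": 0}, {"dx": -1, "dy": -0.5, "dz": 0, "spin": 0}, {"dx": -1, "dy": -0.5, "dz": 0, "spin": 0}, {"dx": -1, "dy": -0.5, "dz": 0, "spin": 0}, {"dx": -1, "dy": -0.4, "dz": 0, "spin": 0}]'

```text
time_s: 25.72
tcp_pos: [0.4668, -0.3093, 0.1058]
ee_rot: [0.707, 0.707, -0.0, -0.001]
ft_force: [0.7, -0.1, -0.1]
opening: 0.0856
gripper_force: 0.0
```

>>> apply_moves --motion '[{"dx": -0.7, "dy": -0.1, "dz": 0, "spin": 0}, {"dx": -0.4, "dy": 0, "dz": 0, "spin": 0}, {"dx": 0, "dy": 0, "dz": 0, "spin": 0}, {"dx": 0, "dy": 0, "dz": 0, "spin": 0}, {"dx": 0, "dy": 0, "dz": 0, "spin": 0}]'

```text
time_s: 26.13
tcp_pos: [0.4662, -0.3396, 0.1063]
ee_rot: [0.707, 0.707, 0.0, -0.001]
ft_force: [-0.1, -0.5, -0.3]
opening: 0.0854
gripper_force: 0.0
```

```bash
python3 - <<'E'
from h import *
print(observe()["tcp_pos"]); im=[]
for n in("top","scene"):
    c=avg(n,3); g=proj(c,[.616,.0217,.061]); u0,v0=(g-24).astype(int)
    im.append(cv2.resize(np.clip(c["color"][v0:v0+48,u0:u0+48],0,255).astype(np.uint8)[:,:,::-1],(384,384),interpolation=cv2.INTER_CUBIC)); print((g-[u0,v0]+.5)*8, (proj(c,[.6164,.0218,.064])-[u0,v0]+.5)*8)
cv2.imwrite("pics/b.png",cv2.convertScaleAbs(np.hstack(im),alpha=1.3))
E
```

```text
[ 0.46621672 -0.33959161  0.10626397]
[203.36479252 200.88401449] [202.47322285 197.13062872]
[201.49729172 202.52099713] [203.5205425  197.21797097]
```

View pics/b.png

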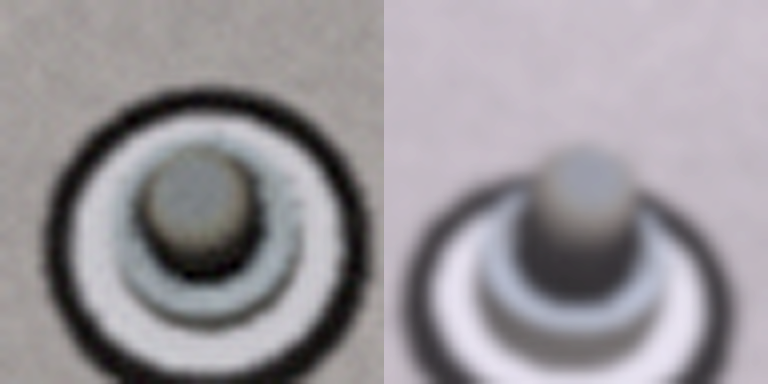

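The ball is seated: it is at about (195,200) on the dark holder in the left half, concentric in both views. Next is the guard.

>>> apply_moves --motion '[{"dx": -0.05, "dy": 0, "dz": 0.6, "spin": 0}, {"dx": 0, "dy": 0, "dz": 0.7, "spin": 0}, {"dx": 0, "dy": 0, "dz": 0.7, "spin": 0}, {"dx": 0, "dy": 0, "dz": 0.6, "spin": 0}, {"dx": 0, "dy": 0, "dz": 0.5, "spin": 0}, {"dx": 0, "dy": 0, "dz": 0.3, "spin": 0}, {"dx": 0, "dy": 0, "dz": 0.1, "spin": 0}, {"dx": 0, "dy": 0, "dz": 0, "spin": 0}, {"dx": 0, "dy": 0, "dz": 0, "spin": 0}]'

```text
time_s: 27.18
tcp_pos: [0.4667, -0.3426, 0.0025]
ee_rot: [0.707, 0.707, 0.0, 0.001]
ft_force: [-0.5, 0.8, 0.1]
opening: 0.0854
gripper_force: 0.0
```

>>> apply_moves --motion '[{"dx": 0, "dy": 0, "dz": 0, "spin": 0}, {"dx": 0, "dy": 0, "dz": 0, "spin": 0}, {"dx": 0, "dy": 0, "dz": 0, "spin": 0}, {"dx": 0, "dy": 0, "dz": 0, "spin": 0}, {"dx": 0, "dy": 0, "dz": 0, "spin": 0}, {"dx": 0, "dy": 0, "dz": 0, "spin": 0}, {"dx": 0, "dy": 0, "dz": 0, "spin": 0}, {"dx": 0, "dy": 0, "dz": 0, "spin": 0}]' --grip -1 --newtons 25

```text
time_s: 27.85
tcp_pos: [0.4669, -0.343, 0.0034]
ee_rot: [0.707, 0.707, 0.0, 0.001]
ft_force: [-0.6, 1.5, 4.8]
opening: 0.0613
gripper_force: 27.0
```

>>> apply_moves --motion '[{"dx": 0, "dy": 0, "dz": -0.2, "spin": 0}, {"dx": 0, "dy": 0, "dz": -0.5, "spin": 0}, {"dx": 0, "dy": 0, "dz": -0.7, "spin": 0}, {"dx": 0, "dy": 0, "dz": -0.8, "spin": 0}, {"dx": 0, "dy": 0, "dz": -0.8, "spin": 0}, {"dx": 0, "dy": 0, "dz": -0.7, "spin": 0}, {"dx": 0, "dy": 0, "dz": -0.4, "spin": 0}, {"dx": 0, "dy": 0, "dz": -0.1, "spin": 0}, {"dx": 0, "dy": 0, "dz": 0, "spin": 0}, {"dx": 0, "dy": 0, "dz": 0, "spin": 0}]'

```text
time_s: 28.68
tcp_pos: [0.4657, -0.342, 0.1271]
ee_rot: [0.707, 0.707, -0.0, -0.001]
ft_force: [-1.3, 0.3, -1.6]
opening: 0.0616
gripper_force: 27.5
```

>>> apply_moves --motion '[{"dx": 0.4, "dy": 0.2, "dz": 0, "spin": 0}, {"dx": 0.7, "dy": 0.3, "dz": 0, "spin": 0}, {"dx": 0.9, "dy": 0.4, "dz": 0, "spin": 0}, {"dx": 0.9, "dy": 0.4, "dz": 0, "spin": 0}, {"dx": 0.9, "dy": 0.4, "dz": 0, "spin": 0}, {"dx": 0.9, "dy": 0.4, "dz": 0, "spin": 0}, {"dx": 0.9, "dy": 0.4, "dz": 0, "spin": 0}, {"dx": 0.9, "dy": 0.4, "dz": 0, "spin": 0}, {"dx": 0.9, "dy": 0.4, "dz": 0, "spin": 0}, {"dx": 0.9, "dy": 0.4, "dz": 0, "spin": 0}]'

```text
time_s: 29.52
tcp_pos: [0.5766, -0.0908, 0.1262]
ee_rot: [0.707, 0.707, -0.001, -0.001]
ft_force: [-0.3, -0.4, -0.9]
opening: 0.0611
gripper_force: 27.5
```

>>> apply_moves --motion '[{"dx": 0.9, "dy": 0.4, "dz": 0, "spin": 0}, {"dx": 0.9, "dy": 0.4, "dz": 0, "spin": 0}, {"dx": 0.9, "dy": 0.3, "dz": 0, "spin": 0}, {"dx": 0.6, "dy": 0.2, "dz": 0, "spin": 0}, {"dx": 0.38, "dy": 0, "dz": 0, "spin": 0}, {"dx": 0, "dy": 0, "dz": 0, "spin": 0}, {"dx": 0, "dy": 0, "dz": 0, "spin": 0}, {"dx": 0, "dy": 0, "dz": 0, "spin": 0}, {"dx": 0, "dy": 0, "dz": 0, "spin": 0}, {"dx": 0, "dy": 0, "dz": 0, "spin": 0}]'

```text
time_s: 30.35
tcp_pos: [0.616, 0.0156, 0.1279]
ee_rot: [0.708, 0.706, -0.0, 0.0]
ft_force: [-0.4, -0.5, -0.7]
opening: 0.0612
gripper_force: 27.5
```

```bash
python3 - <<'E'
from h import *
o=observe();print(o["tcp_pos"],o["ft_force"]); im=[]
for n in("top","scene"):
    c=avg(n,3); g=proj(c,[.616,.0217,.08]); u0,v0=(g-32).astype(int)
    im.append(cv2.resize(np.clip(c["color"][v0:v0+64,u0:u0+64],0,255).astype(np.uint8)[:,:,::-1],(384,384),interpolation=cv2.INTER_CUBIC))
cv2.imwrite("pics/gd.png",cv2.convertScaleAbs(np.hstack(im),alpha=1.3))
E
```

```text
[0.61597931 0.01561485 0.12789962] [-0.39935688 -0.47878572 -0.69417287]
```

View pics/gd.png

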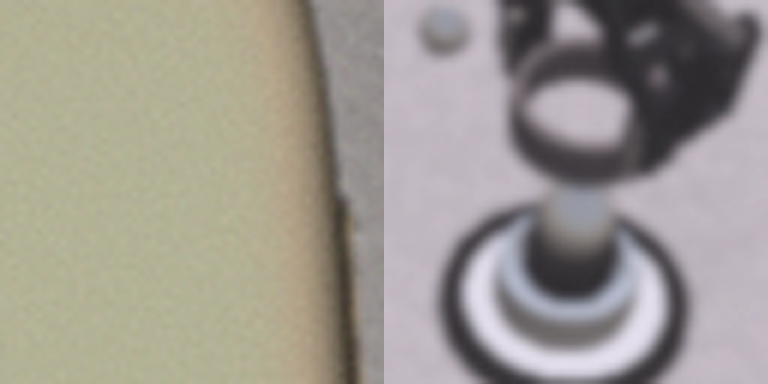

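The ring is level in the gripper and the stack below it is intact. I'll correct y by 5 mm, then lower.

>>> apply_moves --motion '[{"dx": 0.16, "dy": 0.01, "dz": 0, "spin": 0}, {"dx": 0, "dy": 0, "dz": 0, "spin": 0}, {"dx": 0, "dy": 0, "dz": 0, "spin": 0}, {"dx": 0, "dy": 0, "dz": 0.2, "spin": 0}, {"dx": 0, "dy": 0, "dz": 0.2, "spin": 0}, {"dx": 0, "dy": 0, "dz": 0, "spin": 0}, {"dx": 0, "dy": 0, "dz": 0, "spin": 0}, {"dx": 0, "dy": 0, "dz": 0, "spin": 0}]'

```text
time_s: 31.32
tcp_pos: [0.6164, 0.0217, 0.1154]
ee_rot: [0.707, 0.707, -0.0, -0.0]
ft_force: [0.6, 1.0, -0.7]
opening: 0.0618
gripper_force: 27.5
```

>>> apply_moves --motion '[{"dx": -0.03, "dy": 0, "dz": 0.3, "spin": 0}, {"dx": 0, "dy": 0, "dz": 0.4, "spin": 0}, {"dx": 0, "dy": 0, "dz": 0.4, "spin": 0}, {"dx": 0, "dy": 0, "dz": 0.4, "spin": 0}, {"dx": 0, "dy": 0, "dz": 0.2, "spin": 0}, {"dx": 0, "dy": 0, "dz": 0.1, "spin": 0}, {"dx": 0, "dy": 0, "dz": 0, "spin": 0}, {"dx": 0, "dy": 0, "dz": 0, "spin": 0}, {"dx": 0, "dy": 0, "dz": 0, "spin": 0}]'

```text
time_s: 32.07
tcp_pos: [0.6172, 0.0209, 0.0626]
ee_rot: [0.707, 0.707, 0.001, 0.001]
ft_force: [0.0, -0.1, -0.9]
opening: 0.0613
gripper_force: 27.5
```

Ring bottom is now at about 0.059, still above the holder top at 0.051, and nothing is touching. I'll continue down gently.

>>> apply_moves --motion '[{"dx": 0, "dy": 0, "dz": 0.15, "spin": 0}, {"dx": 0, "dy": 0, "dz": 0.15, "spin": 0}, {"dx": 0, "dy": 0, "dz": 0.1, "spin": 0}, {"dx": 0, "dy": 0, "dz": 0.1, "spin": 0}, {"dx": 0, "dy": 0, "dz": 0, "spin": 0}, {"dx": 0, "dy": 0, "dz": 0, "spin": 0}, {"dx": 0, "dy": 0, "dz": 0, "spin": 0}]'

```text
time_s: 32.65
tcp_pos: [0.6166, 0.0209, 0.0468]
ee_rot: [0.707, 0.707, 0.0, 0.0]
ft_force: [-0.1, 0.5, -0.9]
opening: 0.0615
gripper_force: 27.5
```

>>> apply_moves --motion '[{"dx": 0, "dy": 0, "dz": 0.1, "spin": 0}, {"dx": 0, "dy": 0, "dz": 0.05, "spin": 0}, {"dx": 0, "dy": 0, "dz": 0.05, "spin": 0}, {"dx": 0, "dy": 0, "dz": 0, "spin": 0}, {"dx": 0, "dy": 0, "dz": 0, "spin": 0}]'

```text
time_s: 33.07
tcp_pos: [0.6164, 0.0209, 0.0406]
ee_rot: [0.707, 0.707, -0.0, -0.0]
ft_force: [-0.0, -0.2, -0.7]
opening: 0.0615
gripper_force: 27.5
```

>>> apply_moves --motion '[{"dx": 0, "dy": 0, "dz": 0.03, "spin": 0}, {"dx": 0, "dy": 0, "dz": 0.02, "spin": 0}, {"dx": 0, "dy": 0, "dz": 0, "spin": 0}, {"dx": 0, "dy": 0, "dz": 0, "spin": 0}]'

```text
time_s: 33.4
tcp_pos: [0.6167, 0.0209, 0.0396]
ee_rot: [0.707, 0.707, 0.0, 0.0]
ft_force: [-0.7, 1.3, 1.3]
opening: 0.0614
gripper_force: 27.6
```

>>> apply_moves --motion '[{"dx": 0, "dy": 0, "dz": 0, "spin": 0}, {"dx": 0, "dy": 0, "dz": 0, "spin": 0}, {"dx": 0, "dy": 0, "dz": 0, "spin": 0}, {"dx": 0, "dy": 0, "dz": 0, "spin": 0}, {"dx": 0, "dy": 0, "dz": 0, "spin": 0}, {"dx": 0, "dy": 0, "dz": -0.3, "spin": 0}, {"dx": 0, "dy": 0, "dz": -0.6, "spin": 0}, {"dx": 0, "dy": 0, "dz": -0.7, "spin": 0}, {"dx": 0, "dy": 0, "dz": -0.7, "spin": 0}, {"dx": 0, "dy": 0, "dz": -0.2, "spin": 0}]' --grip 1

```text
time_s: 34.23
tcp_pos: [0.6188, 0.021, 0.1188]
ee_rot: [0.707, 0.707, 0.002, 0.002]
ft_force: [0.1, -0.7, 0.5]
opening: 0.0854
gripper_force: 0.0
```

>>> apply_moves --motion '[{"dx": 0.2, "dy": -0.6, "dz": 0, "spin": 0}, {"dx": 0.3, "dy": -0.8, "dz": 0, "spin": 0}, {"dx": 0.3, "dy": -0.8, "dz": 0, "spin": 0}, {"dx": 0.3, "dy": -0.8, "dz": 0, "spin": 0}, {"dx": 0.4, "dy": -0.8, "dz": 0, "spin": 0}, {"dx": 0.4, "dy": -0.8, "dz": 0, "spin": 0}, {"dx": 0.19, "dy": -0.46, "dz": 0, "spin": 0}, {"dx": 0, "dy": 0, "dz": 0, "spin": 0}, {"dx": 0, "dy": 0, "dz": 0, "spin": 0}, {"dx": 0, "dy": 0, "dz": 0, "spin": 0}]'

```text
time_s: 35.07
tcp_pos: [0.4659, 0.0836, 0.1146]
ee_rot: [0.707, 0.707, 0.001, 0.001]
ft_force: [0.7, -0.3, 0.6]
opening: 0.0854
gripper_force: 0.0
```

```bash
python3 - <<'E'
from h import *
o=observe();print(o["tcp_pos"],o["ft_force"]); im=[]
for n in("top","scene"):
    c=avg(n,3); g=proj(c,[.616,.0217,.06]); u0,v0=(g-28).astype(int)
    im.append(cv2.resize(np.clip(c["color"][v0:v0+56,u0:u0+56],0,255).astype(np.uint8)[:,:,::-1],(384,384),interpolation=cv2.INTER_CUBIC))
    if n=="scene":
        q,wh,_=blob(c,proj(c,[.4655,.083,.012]),16); print(q,wh,plane(c,q,.012))
cv2.imwrite("pics/done.png",cv2.convertScaleAbs(np.hstack(im),alpha=1.3))
E
```

```text
[0.46588181 0.08360656 0.11462587] [ 0.68947969 -0.29616085  0.61309781]
[286.38159198 164.09748895] [9.32871723 9.32871723] [0.46581913 0.08191377 0.012     ]
```

View pics/done.png

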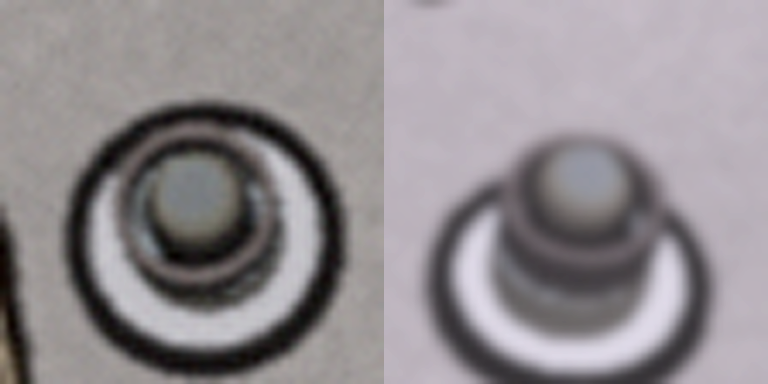

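The stack is complete: the guard sits flat and concentric around the ball, at about (200,205) in the left half and (585,200) in the right. Next is the small ball.

>>> apply_moves --motion '[{"dx": 0, "dy": 0, "dz": 0.5, "spin": 0}, {"dx": 0, "dy": 0, "dz": 0.7, "spin": 0}, {"dx": 0, "dy": 0, "dz": 0.7, "spin": 0}, {"dx": 0, "dy": 0, "dz": 0.6, "spin": 0}, {"dx": 0, "dy": 0, "dz": 0.5, "spin": 0}, {"dx": 0, "dy": 0, "dz": 0.4, "spin": 0}, {"dx": 0, "dy": 0, "dz": 0.25, "spin": 0}, {"dx": 0, "dy": 0, "dz": 0.1, "spin": 0}, {"dx": 0, "dy": 0, "dz": 0, "spin": 0}, {"dx": 0, "dy": 0, "dz": 0, "spin": 0}]'

```text
time_s: 36.2
tcp_pos: [0.4653, 0.0837, 0.0022]
ee_rot: [0.707, 0.707, 0.0, 0.0]
ft_force: [0.4, 0.1, 0.3]
opening: 0.0853
gripper_force: 0.0
```

>>> apply_moves --motion '[{"dx": 0, "dy": 0, "dz": 0.04, "spin": 0}, {"dx": 0, "dy": 0, "dz": 0, "spin": 0}, {"dx": 0, "dy": 0, "dz": 0, "spin": 0}, {"dx": 0, "dy": 0, "dz": 0, "spin": 0}, {"dx": 0, "dy": 0, "dz": 0, "spin": 0}, {"dx": 0, "dy": 0, "dz": 0, "spin": 0}, {"dx": 0, "dy": 0, "dz": 0, "spin": 0}, {"dx": 0, "dy": 0, "dz": 0, "spin": 0}, {"dx": 0, "dy": 0, "dz": 0, "spin": 0}, {"dx": 0, "dy": 0, "dz": 0, "spin": 0}]' --grip -1 --newtons 30

```text
time_s: 37.03
tcp_pos: [0.465, 0.0837, 0.0009]
ee_rot: [0.707, 0.707, 0.0, 0.0]
ft_force: [-1.0, -0.3, 3.6]
opening: 0.022
gripper_force: 29.3
```

>>> apply_moves --motion '[{"dx": 0, "dy": 0, "dz": -0.2, "spin": 0}, {"dx": 0, "dy": 0, "dz": -0.5, "spin": 0}, {"dx": 0, "dy": 0, "dz": -0.7, "spin": 0}, {"dx": 0, "dy": 0, "dz": -0.8, "spin": 0}, {"dx": 0, "dy": 0, "dz": -0.7, "spin": 0}, {"dx": 0, "dy": 0, "dz": -0.4, "spin": 0}, {"dx": 0, "dy": 0, "dz": 0, "spin": 0}, {"dx": 0, "dy": 0, "dz": 0, "spin": 0}, {"dx": 0, "dy": 0, "dz": 0, "spin": 0}]'

```text
time_s: 37.78
tcp_pos: [0.4639, 0.0835, 0.0986]
ee_rot: [0.707, 0.707, -0.001, -0.001]
ft_force: [-0.9, 0.0, -0.1]
opening: 0.0214
gripper_force: 29.4
```

>>> apply_moves --motion '[{"dx": -0.5, "dy": 0.1, "dz": 0, "spin": 0}, {"dx": -0.8, "dy": 0.3, "dz": 0, "spin": 0}, {"dx": -0.9, "dy": 0.4, "dz": 0, "spin": 0}, {"dx": -0.9, "dy": 0.5, "dz": 0, "spin": 0}, {"dx": -0.9, "dy": 0.5, "dz": 0, "spin": 0}, {"dx": -0.9, "dy": 0.5, "dz": 0, "spin": 0}, {"dx": -0.9, "dy": 0.5, "dz": 0, "spin": 0}, {"dx": -0.9, "dy": 0.5, "dz": 0, "spin": 0}, {"dx": -0.9, "dy": 0.5, "dz": 0, "spin": 0}, {"dx": -0.9, "dy": 0.5, "dz": 0, "spin": 0}]'

```text
time_s: 38.62
tcp_pos: [0.5929, -0.1725, 0.0973]
ee_rot: [0.707, 0.707, -0.001, -0.002]
ft_force: [0.9, -0.0, 0.3]
opening: 0.0219
gripper_force: 29.4
```

>>> apply_moves --motion '[{"dx": -0.9, "dy": 0.5, "dz": 0, "spin": 0}, {"dx": -0.9, "dy": 0.5, "dz": 0, "spin": 0}, {"dx": -0.7, "dy": 0.5, "dz": 0, "spin": 0}, {"dx": -0.47, "dy": 0.22, "dz": 0, "spin": 0}, {"dx": 0, "dy": 0, "dz": 0.3, "spin": 0}, {"dx": 0, "dy": 0, "dz": 0.4, "spin": 0}, {"dx": 0, "dy": 0, "dz": 0.3, "spin": 0}, {"dx": 0, "dy": 0, "dz": 0, "spin": 0}, {"dx": 0, "dy": 0, "dz": 0, "spin": 0}, {"dx": 0, "dy": 0, "dz": 0, "spin": 0}]'

```text
time_s: 39.45
tcp_pos: [0.6451, -0.2597, 0.0695]
ee_rot: [0.707, 0.707, -0.0, -0.0]
ft_force: [-0.2, 0.5, 0.1]
opening: 0.0216
gripper_force: 29.5
```

>>> apply_moves --motion '[{"dx": -0.03, "dy": 0.01, "dz": 0.4, "spin": 0}, {"dx": 0, "dy": 0, "dz": 0.5, "spin": 0}, {"dx": 0, "dy": 0, "dz": 0.35, "spin": 0}, {"dx": 0, "dy": 0, "dz": 0.2, "spin": 0}, {"dx": 0, "dy": 0, "dz": 0.1, "spin": 0}, {"dx": 0, "dy": 0, "dz": 0.05, "spin": 0}, {"dx": 0, "dy": 0, "dz": 0, "spin": 0}, {"dx": 0, "dy": 0, "dz": 0, "spin": 0}, {"dx": 0, "dy": 0, "dz": 0, "spin": 0}]'

```text
time_s: 40.2
tcp_pos: [0.6461, -0.2617, 0.0225]
ee_rot: [0.707, 0.707, 0.0, 0.001]
ft_force: [-0.1, 0.6, -0.5]
opening: 0.0217
gripper_force: 29.5
```

>>> apply_moves --motion '[{"dx": 0.03, "dy": -0.02, "dz": 0.05, "spin": 0}, {"dx": 0, "dy": 0, "dz": 0.05, "spin": 0}, {"dx": 0, "dy": 0, "dz": 0.02, "spin": 0}, {"dx": 0, "dy": 0, "dz": 0, "spin": 0}, {"dx": 0, "dy": 0, "dz": 0, "spin": 0}, {"dx": 0, "dy": 0, "dz": 0, "spin": 0}]'

```text
time_s: 40.7
tcp_pos: [0.645, -0.2605, 0.0183]
ee_rot: [0.707, 0.707, 0.0, 0.0]
ft_force: [-0.2, 0.8, 1.5]
opening: 0.0216
gripper_force: 30.7
```

>>> apply_moves --motion '[{"dx": 0, "dy": 0, "dz": 0, "spin": 0}, {"dx": 0, "dy": 0, "dz": 0, "spin": 0}, {"dx": 0, "dy": 0, "dz": 0, "spin": 0}, {"dx": 0, "dy": 0, "dz": 0, "spin": 0}, {"dx": 0, "dy": 0, "dz": 0, "spin": 0}, {"dx": 0, "dy": 0, "dz": -0.3, "spin": 0}, {"dx": 0, "dy": 0, "dz": -0.6, "spin": 0}, {"dx": 0, "dy": 0, "dz": -0.7, "spin": 0}, {"dx": 0, "dy": 0, "dz": -0.8, "spin": 0}, {"dx": 0, "dy": 0, "dz": -0.8, "spin": 0}]' --grip 1

```text
time_s: 41.53
tcp_pos: [0.6447, -0.2604, 0.1154]
ee_rot: [0.707, 0.707, -0.0, -0.0]
ft_force: [0.2, -0.2, 0.6]
opening: 0.086
gripper_force: 0.0
```

>>> apply_moves --motion '[{"dx": 0, "dy": -0.8, "dz": -0.3, "spin": 0}, {"dx": 0, "dy": -0.9, "dz": -0.3, "spin": 0}, {"dx": 0, "dy": -0.9, "dz": -0.3, "spin": 0}, {"dx": 0, "dy": -0.9, "dz": 0, "spin": 0}, {"dx": 0, "dy": -0.9, "dz": 0, "spin": 0}, {"dx": 0, "dy": -0.9, "dz": 0, "spin": 0}, {"dx": 0, "dy": -0.6, "dz": 0, "spin": 0}, {"dx": 0, "dy": 0, "dz": 0, "spin": 0}, {"dx": 0, "dy": 0, "dz": 0, "spin": 0}, {"dx": 0, "dy": 0, "dz": 0, "spin": 0}]'

```text
time_s: 42.37
tcp_pos: [0.4691, -0.2609, 0.1419]
ee_rot: [0.707, 0.707, 0.0, 0.001]
ft_force: [0.2, 0.6, -0.7]
opening: 0.0856
gripper_force: 0.0
```

```bash
python3 - <<'E'
from h import *
o=observe();print(o["tcp_pos"],o["ft_force"]); R=[]
for n in("top","scene"):
    c=avg(n,3); im=[]
    for P in ([.616,.0217,.06],[.6455,-.2605,.02]):
        g=proj(c,P); u0,v0=(g-24).astype(int); print(n,(proj(c,[.6455,-.2605,.027])-[u0,v0]+.5)*6.25)
        im.append(cv2.resize(np.clip(c["color"][v0:v0+48,u0:u0+48],0,255).astype(np.uint8)[:,:,::-1],(300,300),interpolation=cv2.INTER_CUBIC))
    R.append(np.hstack(im))
cv2.imwrite("pics/end.png",cv2.convertScaleAbs(np.vstack(R),alpha=1.3))
E
```

```text
[ 0.46914523 -0.26088131  0.14191373] [ 0.23611708  0.59211139 -0.66078386]
top [835.0442264   94.87295626]
top [160.0442264  151.12295626]
scene [-357.12113493  632.2926942 ]
scene [155.37886507 144.7926942 ]
```

View pics/end.png

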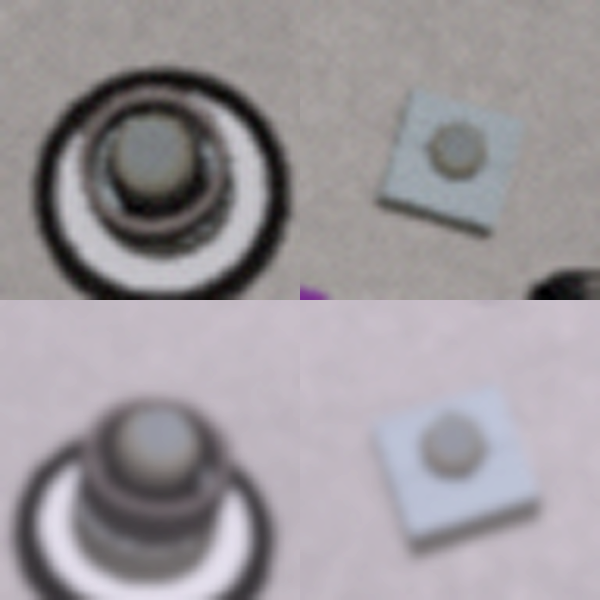

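The small ball is seated in the middle of the rest, at (457,151) in the top view and (453,445) in the scene view. The stack is intact and the arm is clear, so I'm handing in.

```bash
python3 -c "
from rig import *;print(hand_in())"
```

```text
the job is handed in; nothing more can be done
None
```

I handed the job in at about 43 s: the final pictures show riser, holder, big ball and guard stacked on the stage and the small ball seated in the rest, with no contact with the jar or vial intended or seen; `hand_in()` returned no verdict.

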